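# Free and lift the pestle arm of a mortar grinder

## Robot

A 6-joint arm with a two-finger parallel gripper is mounted at the origin on the work surface. World frame = base frame: x ahead of the robot, y to its left, z up, the work surface at z = 0. Lengths are in m, angles in rad, forces in N, time in s.
With the tool pointing down it reaches from about 0.3 to 0.875 m from the base axis. Payload 6.4 kg.
Tool frame: the origin (TCP) lies at the very end of the fingers, on their centre line; the grasp point (between the pads) lies 19 mm behind it; z points along the fingers, y is the line along which they close (so a half turn about z gives the same grasp; the last joint's range is limited). The gripper opens to 85 mm and grips with 20 to 120 N. Pads are 22 mm wide; open, the fingers measure 114 mm over their backs; the gripper's body (76 mm by 85 mm) begins 54 mm behind the grasp point. The pads swing forward as they close: fully open they stand 13 mm farther back than shut.
Start: joints at [1.041, 0.181, 1.607, -0, 1.354, -0.206], TCP at [0.183, 0.545, 0.231] pointing down, gripper open.
Joint ranges: [-2.99, 2.99], [-0.89, 2.07], [0.3, 2.58], [-1.14, 4.28], [0, 2.63], [-3.12, 3.12]. Speed limits (rad/s): [2.57, 2.57, 3.01, 3.14, 3.14, 3.14].

## Interface

Orientations are given as a unit quaternion [w, x, y, z].
In Python, from bench import * gives the robot as it stands. The module is installed in compiled form; this text tells all that it offers.
- The arm moves only by the tool arm_command, never from a script. Its arguments are lists of equal length, an entry for each row: "dp": the shift along the tool's x, y, z in units of 0.25 m (1.0 is 0.25 m), a list of three; "turn": the turn, a rotation vector about the tool's x, y, z in units of 30 degrees (1.0 is 30 degrees), a list of three; "jaw": the opening, from 0 (shut) to 1 (fully open). A call has 1 to 5 rows; each row is the pose to reach, as a shift and turn from the pose commanded when the call began, along the tool's axes at that moment; what a row does not reach only later rows make up. A row lasts 1/8 s, in which the tool goes at most 62.5 mm and 10.7 degrees, less where a joint would pass 70% of its speed; a pose out of reach is approached as far as the arm can. A call with a number of a shift or a turn outside -1 to 1 is refused whole. A call with a gripper value outside its range is refused whole. The fingers move at their own pace and stop on an object; the grip force is fixed at half the most. Time passes only in rows, so rows that repeat a pose let the fingers close. It gives the time, the measured TCP pose, the force, the opening and the grip force at its end, in the units of the state.
- get_obs(): the state, without advancing time (a new reading comes with each control period).
- camera(name): name is "side" or "top" or "wrist"; returns the picture (400x640x3 uint8, blue, green, red); there is no depth.
- get_calibration(name): a dict with "camera_matrix" (3x3 intrinsics, pixels), "k1" (the pictures are not rectified: a ray, as slopes to the right and down, at radius r is drawn at 1 + k1 r^2 times it, then the intrinsics apply), "R" (3x3) and "t" (3): a world point X has camera coordinates R X + t; the wrist camera has in their place "mount" (4x4, takes a point from camera to tool coordinates, whose origin is the TCP and whose axes are the flange's). Camera axes: x right, y down, z forward; pixel columns grow to the right and rows downward; lengths in m; the calibration is good to about 2 mm. A picture is of the moment at which its call begins: read the wrist's pose just before it. get_calibration takes no time and is no camera call.
- hand_in(): hands the job in; it is judged then, once.
The state is a dict: "time_s": time; "q": joint angles; "dq": joint speeds; "joint_efforts": joint torques, N m; "eef_pos": TCP position; "eef_rot": TCP orientation; "wrist_force": force on the tool from outside, world axes, zero at the start; "torque": the same for the moment, N m; "opening": opening from 0.0 (shut) to 1.0 (fully open); "grasp_force": force on a finger pad.
Only numpy, scipy, OpenCV 4.12 (cv2) and the standard library are available. Lean on these libraries where they do the work, as an engineer would, in place of code of your own. Each camera call takes 0.05 s, during which the arm holds its last target. There are 200 camera calls.

## Task

Release the arm of the mortar grinder so that a colleague can take the mortar out: slide the black transport lock knob away from you, towards the arm's hinge, until it meets its end stop, then pull the arm's upright latch tab sideways, outwards from the arm, against its spring and lift the arm's front end off the ball, at least 5 cm up. Finish while still holding the arm up there with the gripper, and leave the other things on the bench where they stand.

Things in the scene. Friction and masses are not known exactly. Their poses are not given: they have to be found in the camera images.
- grinder: Mortar grinder, fixed to the bench: white base slab 380 x 210 x 35 mm. Origin on the bench straight below the ball under the arm's front end; x runs along the arm from the ball back to its hinge, y to the arm's left, z up; the slab spans x -60..320, y -105..105 mm. Yawed up to 0.3 rad either way, front (-x) to the robot. White mortar under the arm: x 150, rim at z 93 mm.
- ball (a point): Centre of the steel ball (26 mm, on a thin post) that the arm's front end sits on, at grinder x 0, y 0, z 106 mm; hidden inside the coupler while the arm is down.
- pestle_arm: Grey hinged arm, 0.35 to 0.85 kg, 32 mm wide, top at z 133 mm when down, with the pestle below; its front end, the coupler, 68 x 50 mm, top at z 140 mm, covers the ball. Origin on the hinge axis (parallel to grinder y, at grinder x 270, z 120 mm, between cheeks 152 mm high), axes as the grinder's when down. Falls back if let go; cannot rise while the latch is in or the lock covers its side lug.
- tilt_hinge (a joint): Hinge of the arm in rad: 0 = down on the ball, grows as the front end rises, stop at 0.7. The coupler is 270 mm from the hinge: 0.187 rad lifts it 50 mm.
- latch (a joint): Travel of the spring latch on the arm in m: 0 = latched; grows as the tab is pulled towards grinder +y (the arm's left, away from the coupler), stop at 0.016. The arm is free of the ball beyond 0.010: pull past 0.012. The spring pushes back with 3.5 N at 0, 9 N at 0.016. The tab rides on the arm and can carry its weight, so the arm can be lifted by the tab.
- latch_tab (a point): Middle of the free upper part of the steel latch tab: 165 mm above the bench with the arm down, grinder x 0, y 58 mm when latched. The tab is an upright plate, 30 mm along x, 12 mm thick along y, top 187 mm above the bench; it stands 47 mm higher than the coupler's top and 27 mm clear of its side. It moves with latch and arm.
- lock_slide (a joint): Travel of the transport lock in m: 0 = fully locked, grows as the knob slides along the grinder's +x (towards the hinge, away from the front), end stop at 0.050. It starts at 0 to 0.015; its hook plate covers the arm's side lug up to 0.040. Friction about 2.5 N, stays where it is left.
- lock_knob (a point): Point on the axis of the black transport lock knob, 160 mm above the bench. The knob is an upright round post, 22 mm in diameter, from 134 to 180 mm above the bench, on a steel hook plate 45 x 62 mm that reaches over the arm's lug, to the right of the arm (grinder y -80 mm; x 52 mm plus the lock's travel).
- vial: Amber sample vial, 28 mm in diameter, 48 mm high, upright on the grinder's base slab left of the mortar; origin at its underside. Bystander, not to be disturbed.
- beaker: Glass beaker, 56 mm in diameter, 75 mm high, on the bench right of the grinder; origin at its underside. Bystander.
- reagent_bottle: White bottle with a blue cap, 60 mm in diameter, 120 mm high, on the bench right of the grinder's rear; origin at its underside. Bystander.
- spatula: Steel spatula, 170 mm long, lying on the bench left of the grinder. Bystander.
- petri_dish: Glass dish, 90 mm in diameter, 14 mm high, on the bench left of the grinder's rear. Bystander.
- tray: Open white plastic tray, 200 x 280 x 80 mm, at the left of the bench. Bystander.

How it is judged:
On the way, in this order (a step that is already met when the one before it is completed fails the run):
1. the transport lock has been slid to its end stop (value of joint lock_slide above 0.045 m), for 0.1 s.
2. the latch has been pulled sideways out of the ball (value of joint latch above 0.01 m), for 0.1 s.
At the end, for the whole second after the job is handed in: The lock slide stands within 6 mm of its end stop; the arm is raised by more than 0.165 rad (its front end about 45 mm up), at rest, with the fingers on the arm or its latch (over 1 N) and no other loose thing touching it (value of joint lock_slide above 0.044 m and value of joint tilt_hinge above 0.165 rad and velocity of joint tilt_hinge between -0.1 and 0.1 rad/s and contact force between the fingers and pestle_arm above 1 N and contact force between pestle_arm and vial below 0.1 N and contact force between pestle_arm and beaker below 0.1 N and contact force between pestle_arm and reagent_bottle below 0.1 N and contact force between pestle_arm and spatula below 0.1 N and contact force between pestle_arm and petri_dish below 0.1 N and contact force between pestle_arm and tray below 0.1 N); the arm keeps its last pose, push and grip.
It fails at once if one of the other loose things on the bench is pushed more than 3 cm away or knocked over (distance of any of vial, beaker, reagent_bottle, spatula, petri_dish, tray from where it was at the start of the episode above 0.03 m or angle between any of vial, beaker, reagent_bottle, spatula, petri_dish, tray's own z axis and vertical above 0.5 rad).
It also fails if it takes over 48 s, if anything falls off the work surface, if the arm or the gripper's body presses on something with over 40 N, if the wrist force passes 120 N, or if a joint passes its speed limit or range.

## Working session

There is one attempt and no reset: what is moved stays moved. The work goes in short steps, Python scripts to look and compute and a tool call to move; the robot and the scene stay as the last step left them, time stands still between calls to the robot, and variables do not carry over. Pictures are saved under pics/ and viewed, at most 10 in all, crops included, and the job is handed in when it is done.

Besides the shell and the picture viewer there is one more tool, called after "Emit:" by a JSON object that holds its "method" and its "body", one argument or row to a line. arm_command: Moves the arm, as the interface text tells. Its arguments: {"type":"object","properties":{"dp":{"type":"array"},"turn":{"type":"array"},"jaw":{"type":"array"}},"required":["dp","turn","jaw"]}

```bash
mkdir -p pics
python3 - <<'E'
from bench import *
import cv2,json
o=get_obs();print(o)
for n in("top","side"):
    cv2.imwrite(f"pics/{n}0.png",camera(n)); c=get_calibration(n); print(n,c)
print(get_calibration("wrist"))
E
```

```text
{'time_s': 0.0, 'q': array([ 1.04066200e+00,  1.81529548e-01,  1.60803879e+00,  1.05473623e-05,
        1.35382506e+00, -2.06307584e-01]), 'dq': array([-0.00218049, -0.00034383,  0.00063265,  0.00026368, -0.00047915,
        0.00105066]), 'joint_efforts': array([ 7.71857431e-04, -4.44874334e+01, -3.51335657e+01, -1.67115695e-04,
        9.34382697e-03,  2.92984862e-05]), 'eef_pos': array([0.18265079, 0.54461325, 0.23037576]), 'eef_rot': array([-3.28898284e-04,  1.61207904e-01,  9.86920058e-01, -8.38165737e-04]), 'wrist_force': array([-0.64117904, -0.66178989, -0.57832698]), 'torque': array([ 0.01368789, -0.01907886,  0.04979208]), 'grasp_force': 0.0, 'opening': 1.0042354925385821}
top {'camera_matrix': array([[480.89891389,   0.        , 322.90699945],
       [  0.        , 480.89891389, 201.2985877 ],
       [  0.        ,   0.        ,   1.        ]]), 'k1': -0.1178631488865574, 'R': array([[-0.00455381, -0.99985186, -0.01659899],
       [-0.99809366,  0.00556623, -0.06146599],
       [ 0.06154928,  0.01628744, -0.99797114]]), 't': array([0.18372762, 0.62744568, 1.44152928])}
side 
[... 256 characters left out ...]
      [-0.34530164, -0.57817168, -0.73924576],
       [ 0.38976781,  0.62820098, -0.67338294]]), 't': array([-0.44097813,  0.3919904 ,  0.85979903])}
{'camera_matrix': array([[296.41858328,   0.        , 316.76761374],
       [  0.        , 296.41858328, 198.69565219],
       [  0.        ,   0.        ,   1.        ]]), 'k1': -0.0537851425787319, 'mount': array([[ 9.48954097e-04, -9.50679070e-01, -3.10174799e-01,
         7.91148601e-02],
       [ 9.99999032e-01,  5.86592328e-04,  1.26152135e-03,
         5.41907321e-04],
       [-1.01735578e-03, -3.10175696e-01,  9.50678706e-01,
        -1.42088140e-01],
       [ 0.00000000e+00,  0.00000000e+00,  0.00000000e+00,
         1.00000000e+00]])}
```

View pics/top0.png

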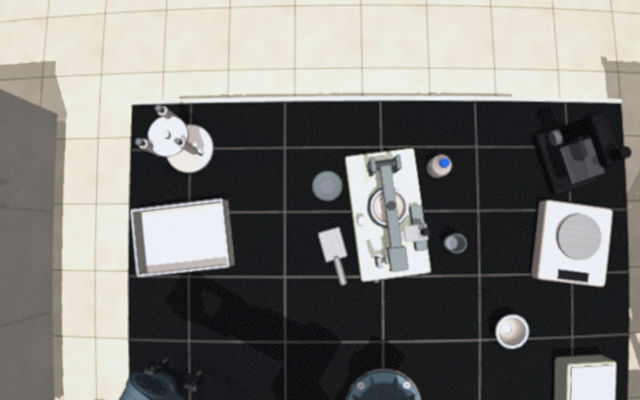

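View pics/side0.png

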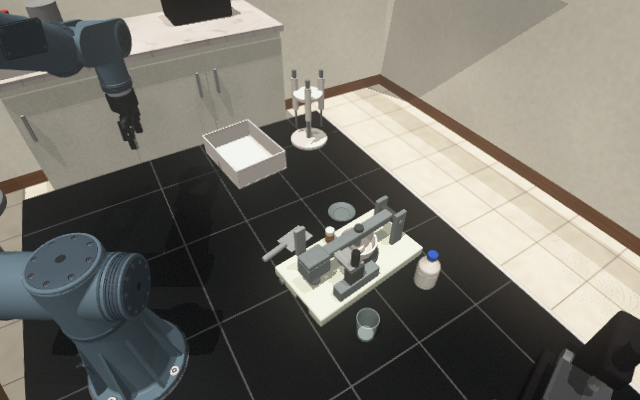

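The top view shows the slab with corners near (346,155), (414,149), (430,272), (362,280), the coupler at (397,259), the knob at (424,231) and the tab near (378,260). The side view shows the tab at (299,238) and the knob at (355,258).

```bash
cat > h.py <<'E'
import numpy as np,cv2
from scipy.spatial.transform import Rotation as Ro
from bench import *
def cal(n):
    c=get_calibration(n); return c
def ext(n,o=None):
    c=get_calibration(n)
    if n!="wrist": return c,np.array(c["R"]),np.array(c["t"])
    w,x,y,z=o["eef_rot"]; T=np.eye(4);T[:3,:3]=Ro.from_quat([x,y,z,w]).as_matrix();T[:3,3]=o["eef_pos"]
    M=np.linalg.inv(T@c["mount"]); return c,M[:3,:3],M[:3,3]
def ray(n,uv,o=None):
    c,R,t=ext(n,o);K=c["camera_matrix"]
    p=cv2.undistortPoints(np.array([[uv]],float),K,np.array([c["k1"],0,0,0,0.]))[0,0]
    d=R.T@np.array([p[0],p[1],1.]); return -R.T@t,d/np.linalg.norm(d)
def onz(n,uv,z,o=None):
    C,d=ray(n,uv,o); return C+d*(z-C[2])/d[2]
def tri(rays):
    A=sum(np.eye(3)-np.outer(d,d) for C,d in rays); b=sum((np.eye(3)-np.outer(d,d))@C for C,d in rays)
    X=np.linalg.solve(A,b); return X,[np.linalg.norm((np.eye(3)-np.outer(d,d))@(X-C)) for C,d in rays]
def proj(n,X,o=None):
    c,R,t=ext(n,o); return cv2.projectPoints(np.array([X],float),cv2.Rodrigues(R)[0],t,c["camera_matrix"],np.array([c["k1"],0,0,0,0.]))[0][0,0]
def G(P,xyz):  # grinder->world, P=(x,y,yaw)
    c,s=np.cos(P[2]),np.sin(P[2]);return np.array([P[0]+c*xyz[0]-s*xyz[1],P[1]+s*xyz[0]+c*xyz[1],xyz[2]])
def Gi(P,X):
    c,s=np.cos(P[2]),np.sin(P[2]);d=np.array(X)[:2]-P[:2];return np.array([c*d[0]+s*d[1],-s*d[0]+c*d[1],X[2]])
E
python3 - <<'E'
from h import *
im=cv2.imread("pics/top0.png")
m=((im.min(2)>150)*255).astype(np.uint8); m[:, :335]=0;m[:,432+5:]=0;m[:140]=0;m[290:]=0
m=cv2.morphologyEx(m,cv2.MORPH_OPEN,np.ones((3,3)))
cs=cv2.findContours(m,0,1)[0];c=max(cs,key=cv2.contourArea)
h=cv2.convexHull(c)[:,0]
W=np.array([onz("top",p,0.035)[:2] for p in h])
r=cv2.minAreaRect((W*1000).astype(np.float32)); print(r)
bx=cv2.boxPoints(r)/1000; print(bx)
ctr=np.array(r[0])/1000
e=bx-np.roll(bx,1,0); l=max(e,key=np.linalg.norm); l=l*np.sign(l[0]); yaw=np.arctan2(l[1],l[0])
P=np.array([ctr[0]-.13*np.cos(yaw),ctr[1]-.13*np.sin(yaw),yaw]); np.save("P.npy",P);print("P",P)
for nm,g in dict(tabtop=(0,.058,.187),knob0=(.052,-.08,.18),knobstop=(.102,-.08,.18),coup=(0,0,.14)).items():
    X=G(P,g);print(nm,X,proj("top",X),proj("side",X))
a=cv2.resize(im[140:290,330:440],None,fx=4,fy=4,interpolation=2)
s=cv2.imread("pics/side0.png");b=cv2.resize(s[180:330,255:445],None,fx=3,fy=3,interpolation=2)
for P0 in [(0,.058,.187),(.052,-.08,.18),(0,0,.14)]:
    u=proj("side",G(P,P0));cv2.circle(b,tuple(int(v) for v in ((u-[255,180])*3)),3,(0,0,255),-1)
    u=proj("top",G(P,P0));cv2.circle(a,tuple(int(v) for v in ((u-[330,140])*4)),3,(0,0,255),-1)
H=600;o=np.zeros((H,800,3),np.uint8)
b=b[:, :360+210]; a=cv2.resize(a,(330,450)); o[:450,:330]=a; bb=cv2.resize(b,(470,371)); o[:371,330:]=bb
cv2.imwrite("pics/crop0.png",o[:450])
E
```

```text
((588.1905517578125, -14.696891784667969), (378.5893249511719, 210.5207061767578), 7.099817276000977)
[[ 0.38733733  0.06635986]
 [ 0.41335735 -0.14254664]
 [ 0.7890438  -0.09575365]
 [ 0.76302373  0.11315286]]
P [ 0.45918735 -0.03076467  0.12391519]
tabtop [0.45201865 0.0267906  0.187     ] [379.5852529  262.89306592] [298.44966405 228.93801353]
knob0 [ 0.5206765  -0.10372415  0.18      ] [427.22138739 236.84468541] [350.9760824 255.1504965]
knobstop [ 0.57029312 -0.09754423  0.18      ] [424.68411448 218.51525375] [366.62314587 244.9959255 ]
coup [ 0.45918735 -0.03076467  0.14      ] [398.53519072 259.02869217] [312.87322083 255.51470394]
```

View pics/crop0.png

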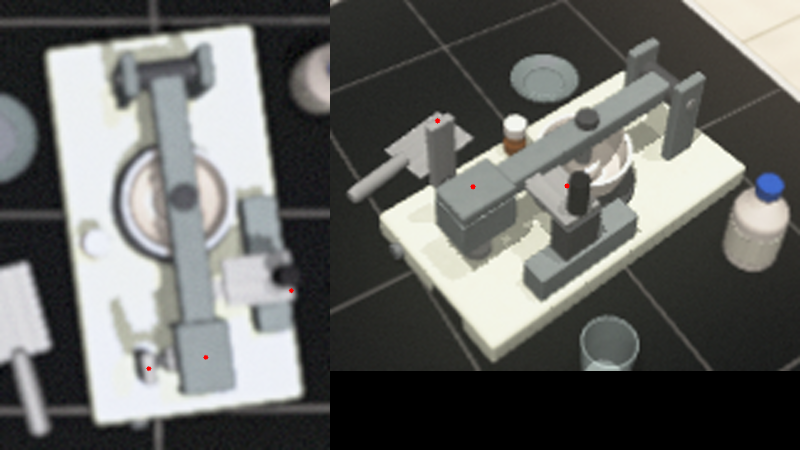

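The fitted slab is 378.6 x 210.5 mm against the stated 380 x 210 mm, so the pose fits. Reprojected, the tab and coupler points land on their parts. The knob in the crop sits about 12–15 mm past the fully locked point. Next I plan the move to a spot in front of the knob.

```bash
cat >> h.py <<'E'
def goal(g,tilt=0,yaw=0):
    """units (dp,turn) from current pose to TCP at grinder point g; tool y on grinder y, tool x on grinder -x; tilt about grinder y as arm rises"""
    P=np.load("P.npy");o=get_obs();w,x,y,z=o["eef_rot"];R=Ro.from_quat([x,y,z,w]).as_matrix()
    Rg=Ro.from_euler("z",P[2]).as_matrix()@Ro.from_rotvec([0,tilt,0]).as_matrix()@np.diag([-1.,1,-1])
    print("at",Gi(P,o["eef_pos"]).round(4),"dp",(R.T@(G(P,g)-o["eef_pos"])/.25).round(3),"turn",(Ro.from_matrix(R.T@Rg).as_rotvec()/np.radians(30)).round(3))
E
python3 - <<'E'
from h import *
P=np.load("P.npy")
print(Gi(P,onz("top",(425,230.7),.18)),Gi(P,onz("side",(355.6,250.3),.18)))
print(G(P,(.02,-.08,.25)))
goal((.02,-.08,.25))
E
```

```text
[ 0.06923836 -0.07628488  0.18      ] [ 0.07024442 -0.07581311  0.18      ]
[ 0.48892187 -0.10767929  0.25      ]
at [-0.2033  0.6052  0.2305] dp [-1.992 -2.084 -0.075] turn [-0.003 -0.001 -0.855]
```

Emit:
{"method": "arm_command", "body": {
  "dp": [
    [-0.2,-0.2,-0.05],
    [-0.4,-0.4,-0.08],
    [-0.6,-0.6,-0.08],
    [-0.8,-0.8,-0.08],
    [-1,-1,-0.08]
  ],
  "turn": [
    [0,0,-0.2],
    [0,0,-0.4],
    [0,0,-0.6],
    [0,0,-0.8],
    [0,0,-0.855]
  ],
  "jaw": [0,0,0,0,0]
}}

```text
time_s: 0.72
eef_pos: [0.3218, 0.2648, 0.2511]
eef_rot: [0.0, -0.063, 0.998, 0.0]
wrist_force: [0.8, 0.2, 1.1]
opening: 0.005
grasp_force: 0.0
```

```bash
python3 -c "
from h import *
goal((.02,-.078,.25))"
```

```text
at [-0.0998  0.3103  0.2511] dp [-0.475 -1.554  0.005] turn [0.    0.001 0.005]
```

Emit:
{"method": "arm_command", "body": {
  "dp": [
    [0,0,0]
  ],
  "turn": [
    [0,0,0]
  ],
  "jaw": [0]
}}

```text
time_s: 0.85
eef_pos: [0.3233, 0.2631, 0.251]
eef_rot: [0.0, -0.058, 0.998, -0.0]
wrist_force: [-0.4, 0.9, 0.3]
opening: 0.002
grasp_force: 0.0
```

```bash
python3 -c "
from h import *
goal((.02,-.078,.25))"
```

```text
at [-0.0985  0.3084  0.251 ] dp [-0.485 -1.542  0.006] turn [-0.002  0.    -0.014]
```

Emit:
{"method": "arm_command", "body": {
  "dp": [
    [-0.06,-0.2,0],
    [-0.12,-0.4,0],
    [-0.18,-0.6,0],
    [-0.24,-0.8,0],
    [-0.3,-1,0]
  ],
  "turn": [
    [0,0,0],
    [0,0,0],
    [0,0,0],
    [0,0,0],
    [0,0,0]
  ],
  "jaw": [0,0,0,0,0]
}}

```text
time_s: 1.48
eef_pos: [0.4273, 0.0273, 0.2511]
eef_rot: [0.0, -0.062, 0.998, 0.0]
wrist_force: [1.2, 0.0, -0.0]
opening: 0.001
grasp_force: 0.0
```

Emit:
{"method": "arm_command", "body": {
  "dp": [
    [-0.06,-0.2,0],
    [-0.12,-0.4,0],
    [-0.18,-0.54,0],
    [-0.18,-0.54,0]
  ],
  "turn": [
    [0,0,0],
    [0,0,0],
    [0,0,0],
    [0,0,0]
  ],
  "jaw": [0,0,0,0]
}}

```text
time_s: 1.98
eef_pos: [0.489, -0.1016, 0.2506]
eef_rot: [-0.0, -0.061, 0.998, 0.0]
wrist_force: [-0.1, 0.5, -0.5]
opening: 0.006
grasp_force: 0.0
```

Run:
```python
from h import *
P=np.load("P.npy")
goal((.02,-.078,.25));goal((.02,-.078,.15))
o=get_obs();w=camera("wrist");cv2.imwrite("pics/w1.png",w)
for g in [(0,.058,.187),(.0695,-.076,.18),(0,0,.14)]: print(g,proj("wrist",G(P,g),o))
```

```text
at [ 0.0209 -0.074   0.2506] dp [ 0.003 -0.016  0.002] turn [ 0.001 -0.001 -0.004]
at [ 0.0209 -0.074   0.2506] dp [ 0.003 -0.016  0.402] turn [ 0.001 -0.001 -0.004]
(0, 0.058, 0.187) [495.24901017 186.67131345]
(0.0695, -0.076, 0.18) [313.64001962 266.26991087]
(0, 0, 0.14) [400.46285766 172.05585521]
```

View pics/w1.png

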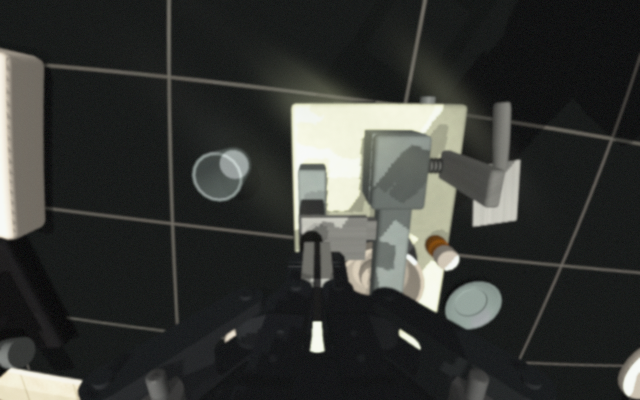

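The wrist view shows the coupler at (399,170), where it was predicted at (400,172). The tab top is near (495,186), and the knob is hidden at the fingertips near (313,250). I'll descend in front of the knob.

Emit:
{"method": "arm_command", "body": {
  "dp": [
    [0,-0.01,0.2],
    [0,-0.01,0.3],
    [0,-0.01,0.4],
    [0,-0.01,0.4]
  ],
  "turn": [
    [0,0,0],
    [0,0,0],
    [0,0,0],
    [0,0,0]
  ],
  "jaw": [0,0,0,0]
}}

```text
time_s: 2.52
eef_pos: [0.4866, -0.1006, 0.1493]
eef_rot: [-0.002, -0.063, 0.998, 0.001]
wrist_force: [0.0, -0.1, 0.7]
opening: -0.003
grasp_force: 0.0
```

Emit:
{"method": "arm_command", "body": {
  "dp": [
    [-0.04,0,0],
    [-0.08,0,0],
    [-0.12,0,0],
    [-0.15,0,0],
    [-0.18,0,0]
  ],
  "turn": [
    [0,0,0],
    [0,0,0],
    [0,0,0],
    [0,0,0],
    [0,0,0]
  ],
  "jaw": [0,0,0,0,0]
}}

```text
time_s: 3.15
eef_pos: [0.5335, -0.0976, 0.1513]
eef_rot: [-0.0, -0.062, 0.998, -0.0]
wrist_force: [-2.3, -0.7, 1.5]
opening: -0.002
grasp_force: 1.4
```

Run:
```python
from h import *
goal((.08,-.076,.15))
cv2.imwrite("pics/s2.png",cv2.resize(camera("side")[160:320,240:440],None,fx=3,fy=3,interpolation=2))
```

```text
at [ 0.0655 -0.0756  0.1513] dp [-0.058 -0.002  0.005] turn [-0.    -0.001 -0.   ]
```

View pics/s2.png

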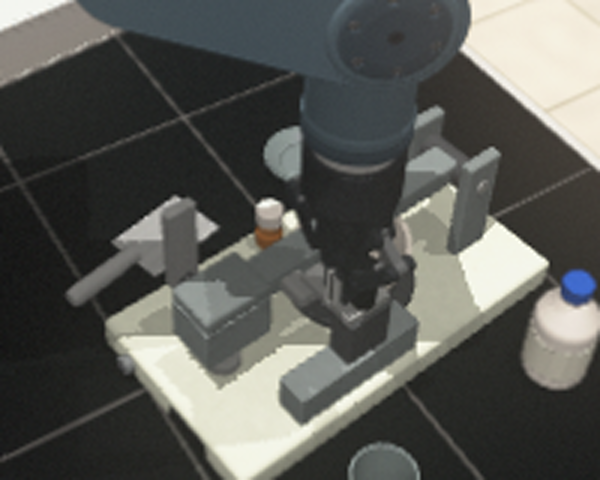

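The fingers are on the knob, reading about 2.3 N of sliding friction, and the plate has moved along. I'll push on gently until the force jumps.

Emit:
{"method": "arm_command", "body": {
  "dp": [
    [-0.015,0,0],
    [-0.03,0,0],
    [-0.045,0,0],
    [-0.055,0,0]
  ],
  "turn": [
    [0,0,0],
    [0,0,0],
    [0,0,0],
    [0,0,0]
  ],
  "jaw": [0,0,0,0]
}}

```text
time_s: 3.7
eef_pos: [0.5468, -0.0958, 0.151]
eef_rot: [-0.0, -0.062, 0.998, 0.0]
wrist_force: [-2.7, -0.7, 0.8]
opening: -0.002
grasp_force: 1.3
```

Emit:
{"method": "arm_command", "body": {
  "dp": [
    [-0.008,0,0],
    [-0.016,0,0]
  ],
  "turn": [
    [0,0,0],
    [0,0,0]
  ],
  "jaw": [0,0]
}}

```text
time_s: 3.95
eef_pos: [0.5505, -0.0954, 0.151]
eef_rot: [-0.0, -0.062, 0.998, 0.0]
wrist_force: [-8.9, -2.0, 3.1]
opening: 0.003
grasp_force: 4.2
```

Emit:
{"method": "arm_command", "body": {
  "dp": [
    [-0.006,0,0],
    [-0.006,0,0]
  ],
  "turn": [
    [0,0,0],
    [0,0,0]
  ],
  "jaw": [0,0]
}}

```text
time_s: 4.2
eef_pos: [0.5505, -0.0954, 0.151]
eef_rot: [-0.002, -0.062, 0.998, 0.0]
wrist_force: [-9.8, -2.4, 4.7]
opening: 0.004
grasp_force: 5.3
```

```bash
python3 -c "
from h import *
goal((.06,-.076,.25))"
```

```text
at [ 0.0826 -0.0754  0.151 ] dp [ 0.092 -0.002 -0.396] turn [ 0.001 -0.008  0.   ]
```

The position no longer moves while the force rises to about 10 N, so the knob is on its end stop. TCP x is 82.6 mm where I expected about 80 mm. I'll back off, rise, and go over to the tab.

Emit:
{"method": "arm_command", "body": {
  "dp": [
    [0.04,0,0],
    [0.08,0,-0.1],
    [0.09,0,-0.3],
    [0.09,0,-0.4]
  ],
  "turn": [
    [0,0,0],
    [0,0,0],
    [0,0,0],
    [0,0,0]
  ],
  "jaw": [0,0,0,0.7]
}}

```text
time_s: 4.7
eef_pos: [0.5311, -0.0982, 0.2544]
eef_rot: [0.003, -0.062, 0.998, -0.001]
wrist_force: [0.6, -0.3, -0.6]
opening: 0.201
grasp_force: 0.0
```

Emit:
{"method": "arm_command", "body": {
  "dp": [
    [0.08,0.18,0],
    [0.16,0.36,0],
    [0.24,0.54,0],
    [0.24,0.54,0]
  ],
  "turn": [
    [0,0,0],
    [0,0,0],
    [0,0,0],
    [0,0,0]
  ],
  "jaw": [0.7,0.7,0.7,0.7]
}}

```text
time_s: 5.2
eef_pos: [0.4526, 0.031, 0.2515]
eef_rot: [0.001, -0.064, 0.998, 0.0]
wrist_force: [0.1, -0.2, 0.1]
opening: 0.7
grasp_force: 0.0
```

Run:
```python
from h import *
P=np.load("P.npy")
goal((0,.058,.25))
o=get_obs();a=camera("side")[160:320,240:440];w=camera("wrist")
for g in [(-.015,.052,.187),(-.015,.064,.187),(.015,.052,.187),(.015,.064,.187)]: print(g,proj("wrist",G(P,g),o))
print("knob end side",proj("side",G(P,(.102,-.08,.18))),proj("side",G(P,(.105,-.076,.18))))
out=np.hstack([cv2.resize(a,(400,320)),w[100:340,200:500][:,:].repeat(1,0) if 0 else cv2.resize(w[100:340,200:500],(400,320))]);cv2.imwrite("pics/c3.png",out)
```

```text
at [0.0011 0.0621 0.2515] dp [ 0.004 -0.017  0.006] turn [0.001 0.003 0.007]
(-0.015, 0.052, 0.187) [302.15859096 192.44026746]
(-0.015, 0.064, 0.187) [318.63916418 192.50388568]
(0.015, 0.052, 0.187) [302.59006328 230.19323902]
(0.015, 0.064, 0.187) [318.37560163 230.25207414]
knob end side [366.62314587 244.9959255 ] [366.40075096 243.40174109]
```

View pics/c3.png

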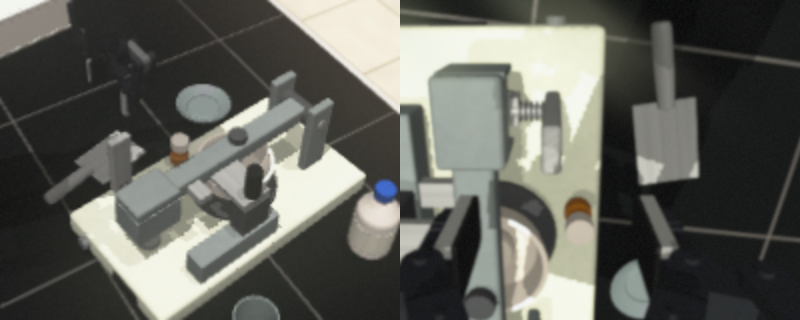

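The wrist crop shows the tab's top at picture columns 306–320 and rows 190–229, within 3 px of the prediction, so tab y is about 60 mm. The side view shows the knob at its end-stop position. I'll descend on the tab and close.

Emit:
{"method": "arm_command", "body": {
  "dp": [
    [0,-0.007,0.15],
    [0,-0.007,0.3],
    [0,-0.007,0.4],
    [0,-0.007,0.4]
  ],
  "turn": [
    [0,0,0],
    [0,0,0],
    [0,0,0],
    [0,0,0]
  ],
  "jaw": [0.7,0.7,0.7,0.7]
}}

```text
time_s: 5.8
eef_pos: [0.453, 0.0261, 0.1494]
eef_rot: [-0.002, -0.061, 0.998, 0.001]
wrist_force: [0.3, -0.6, 0.8]
opening: 0.7
grasp_force: 0.0
```

Emit:
{"method": "arm_command", "body": {
  "dp": [
    [0,0,0],
    [0,0,0],
    [0,0,0],
    [0,0,0],
    [0,0,0]
  ],
  "turn": [
    [0,0,0],
    [0,0,0],
    [0,0,0],
    [0,0,0],
    [0,0,0]
  ],
  "jaw": [0.4,0.2,0.1,0,0]
}}

```text
time_s: 6.42
eef_pos: [0.4548, 0.0271, 0.1524]
eef_rot: [0.001, -0.062, 0.998, -0.0]
wrist_force: [-0.8, 2.3, 6.9]
opening: 0.132
grasp_force: 61.3
```

```bash
python3 -c "
from h import *
goal((0,.075,.15));print(get_obs())"
```

```text
at [0.0027 0.0579 0.1524] dp [0.011 0.068 0.009] turn [-0.     0.004  0.   ]
{'time_s': 6.425, 'q': array([-2.02533888e-01, -1.15930228e-03,  1.97476131e+00,  5.86902850e-04,
        1.16573770e+00, -1.89764477e+00]), 'dq': array([ 0.00107038, -0.00076681,  0.00101467,  0.00049191,  0.00022395,
       -0.00212099]), 'joint_efforts': array([ -1.17792215, -29.27273691, -29.81705368,  -0.67530015,
        -0.31028786,  -0.04156881]), 'eef_pos': array([0.45475267, 0.02705049, 0.15235905]), 'eef_rot': array([ 1.15783675e-03, -6.20021065e-02,  9.98075346e-01, -3.42610438e-05]), 'wrist_force': array([-0.75970619,  2.31317156,  6.91293819]), 'torque': array([ 0.36398694,  0.02641849, -0.02248992]), 'grasp_force': 61.313620805740356, 'opening': 0.13206736274477754}
```

The tab is gripped at an 11–12 mm opening with 61 N. Next I pull it outwards along +y by about 15 mm.

Emit:
{"method": "arm_command", "body": {
  "dp": [
    [0,0.015,0],
    [0,0.03,0],
    [0,0.045,0],
    [0,0.06,0],
    [0,0.06,0]
  ],
  "turn": [
    [0,0,0],
    [0,0,0],
    [0,0,0],
    [0,0,0],
    [0,0,0]
  ],
  "jaw": [0,0,0,0,0]
}}

```text
time_s: 7.05
eef_pos: [0.4532, 0.0401, 0.1524]
eef_rot: [0.001, -0.062, 0.998, -0.002]
wrist_force: [-0.3, -8.1, 4.3]
opening: 0.13
grasp_force: 61.0
```

```bash
python3 -c "
from h import *
goal((0,.075,.15));print(get_obs()['torque'])"
```

```text
at [0.0028 0.0711 0.1524] dp [0.011 0.016 0.009] turn [-0.007  0.004  0.   ]
[-0.89931654  0.02551868 -0.10123542]
```

The latch is out about 13 mm by both the displacement and the spring force (8.1 N). I'll lift along the hinge arc, turning with the arm.

Emit:
{"method": "arm_command", "body": {
  "dp": [
    [-0.004,0.004,-0.027],
    [-0.008,0.004,-0.053],
    [-0.013,0.004,-0.08],
    [-0.018,0.004,-0.106],
    [-0.018,0.004,-0.106]
  ],
  "turn": [
    [0,0.048,0],
    [0,0.095,0],
    [0,0.143,0],
    [0,0.191,0],
    [0,0.191,0]
  ],
  "jaw": [0,0,0,0,0]
}}

```text
time_s: 7.68
eef_pos: [0.4574, 0.0414, 0.1782]
eef_rot: [-0.049, -0.062, 0.997, -0.005]
wrist_force: [1.4, -7.9, -2.5]
opening: 0.132
grasp_force: 60.3
```

Run:
```python
from h import *
goal((.0028+.0162,.072,.1524+.0651),.25)
goal((.0028+.0117,.072,.1524+.0524),.2)
```

```text
at [0.0071 0.0719 0.1782] dp [-0.032 -0.    -0.161] turn [-0.007  0.288 -0.002]
at [0.0071 0.0719 0.1782] dp [-0.019  0.    -0.109] turn [-0.007  0.193 -0.002]
```

Emit:
{"method": "arm_command", "body": {
  "dp": [
    [-0.006,0,-0.04],
    [-0.012,0,-0.08],
    [-0.021,0,-0.12],
    [-0.032,0,-0.161],
    [-0.032,0,-0.161]
  ],
  "turn": [
    [0,0.072,0],
    [0,0.144,0],
    [0,0.216,0],
    [0,0.288,0],
    [0,0.288,0]
  ],
  "jaw": [0,0,0,0,0]
}}

```text
time_s: 8.3
eef_pos: [0.4689, 0.0428, 0.2172]
eef_rot: [-0.125, -0.061, 0.99, -0.01]
wrist_force: [-0.7, -8.2, -2.0]
opening: 0.133
grasp_force: 60.3
```

Emit:
{"method": "arm_command", "body": {
  "dp": [
    [0,0,0],
    [0,0,0],
    [0,0,0]
  ],
  "turn": [
    [0,0,0],
    [0,0,0],
    [0,0,0]
  ],
  "jaw": [0,0,0]
}}

```text
time_s: 8.68
eef_pos: [0.4687, 0.0428, 0.2168]
eef_rot: [-0.124, -0.061, 0.99, -0.01]
wrist_force: [0.6, -8.1, -1.9]
opening: 0.131
grasp_force: 60.4
```

Run:
```python
from h import *
goal((.0028+.0162,.072,.1524+.0651),.25)
a=camera("side")[130:330,230:450]; cv2.imwrite("pics/s4.png",cv2.resize(a,None,fx=3,fy=3,interpolation=2))
```

```text
at [0.0186 0.0718 0.2168] dp [-0.001  0.001 -0.003] turn [-0.007 -0.    -0.002]
```

View pics/s4.png

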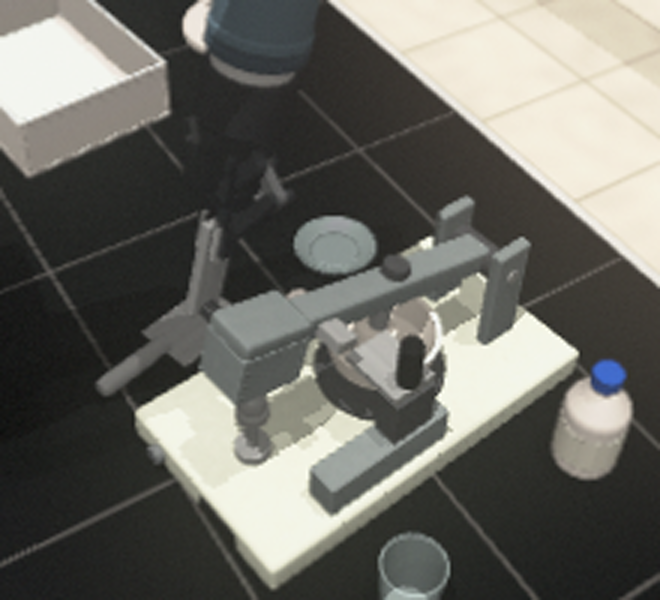

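The side view shows the coupler lifted clear of the exposed ball at (253,410) and the knob at its rear stop at (410,360). The bystanders have not moved. Before handing in I check the tilt from the coupler's front-right top corner at crop pixel (218,348).

Run:
```python
from h import *
P=np.load("P.npy")
for th in (0,.15,.2,.25,.3):
    r=np.array([-.304,.02]);c,s=np.cos(th),np.sin(th)
    for y in(-.022,):
        X=G(P,(.27+r[0]*c+r[1]*s,y,.12+r[1]*c-r[0]*s));print(th,(proj("side",X)-[230,130])*3)
```

```text
0 [231.23649955 414.35575444]
0.15 [236.39690254 374.75881765]
0.2 [239.76985841 360.27023827]
0.25 [243.991004  345.2019365]
0.3 [249.06635282 329.6019092 ]
```

The corner's height in the picture matches a tilt of about 0.24–0.25 rad, above the 0.165 needed.

```bash
python3 -c "
from bench import *
print(hand_in())"
```

```text
the job is handed in; nothing more can be done
None
```

I slid the lock knob to its end stop and pulled the latch out about 13 mm. The gripper is still holding the arm raised at about 0.24–0.25 rad, roughly 65 mm up at the front, with no bystander seen to move. The job is handed in at about 9 s; the hand-in gave no verdict.

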